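Sort the tube fittings at the assembly bench

ROBOT

A 6-joint arm with a two-finger parallel gripper is mounted at the origin on the work surface. World frame = base frame: x ahead of the robot, y to its left, z up, the work surface at z = 0. Lengths are in mm, angles in rad, forces in N, time in s.
With the tool pointing down it reaches from about 300 to 850 mm from the base axis. Payload 4.2 kg.
Tool frame: the origin (TCP) lies between the finger pads; the fingertips stand env.tip_extent ahead of it and the grasp point (between the pads) lies 3 mm ahead of it (env.tip_extent is the distance from the TCP to the fingertips, in mm); z points along the fingers, y is the line along which they close (so a half turn about z gives the same grasp; the last joint's range is limited). The gripper opens to 91 mm and grips with 3 to 60 N. Pads are 32 mm wide; open, the fingers measure 118 mm over their backs; the gripper's body (76 mm by 178 mm) begins 60 mm behind the grasp point.
Start: joints at [-1.361, 0.32, 1.565, -0, 1.257, -0.02], TCP at [130.977, -559.898, 235.976] pointing down, gripper open.
Joint ranges: [-3.11, 3.11], [-0.84, 2.01], [0.21, 2.61], [-1.34, 4.49], [0.05, 2.63], [-2.56, 2.56]. Speed limits (rad/s): [2.57, 2.57, 3.14, 3.14, 3.14, 3.14].

INTERFACE

Orientations are given as a unit quaternion [x, y, z, w].
In Python, from workcell import readout, vision, env gives the robot as it stands.
- The arm moves only by the tool servo_tool, never from a script. Its arguments are lists of equal length, an entry for each row: "delta_pos": the shift along the tool's x, y, z in m, a list of three; "turn": the turn, a rotation vector about the tool's x, y, z in rad, a list of three. In form: {"delta_pos": [[dx, dy, dz], ...], "turn": [[wx, wy, wz], ...]}. A call has 1 to 20 rows; each row is the pose to reach, as a shift and turn from the pose commanded when the call began, along the tool's axes at that moment; what a row does not reach only later rows make up. A row lasts 1/10 s, in which the tool goes at most 50 mm and 8.59 degrees, less where a joint would pass 70% of its speed; a pose out of reach is approached as far as the arm can. A call with a gripper value outside its range is refused whole. "grip" is the opening, from 0 (shut) to 1 (fully open), set as the call begins (left out, the last holds). The fingers move at their own pace and stop on an object; "grip_force" is the grip in N (left out, the last holds). Time passes only in rows, so rows that repeat a pose let the fingers close. It gives the time, the measured TCP pose, the force, the opening and the grip force at its end, in the units of the state.
- readout.get_obs(): the state, without advancing time (a new reading comes with each control period).
- vision.camera(name): name is "side" or "top"; returns the picture (400x640x3 uint8, red, green, blue); there is no depth.
- vision.camera_params(name): a dict with "intrinsics" (3x3 intrinsics, pixels), "cam_to_world" (4x4, takes a point from camera to world coordinates). Camera axes: x right, y down, z forward; pixel columns grow to the right and rows downward; lengths in mm; the calibration is good to about 2 mm. A picture is of the moment at which its call begins. camera_params takes no time and is no camera call.
- env.job_done(): hands the job in; it is judged then, once.
The state is a dict: "time": time; "qpos": joint angles; "joint_vel": joint speeds; "tau": joint torques, N m; "eef_pos": TCP position; "orientation": TCP orientation; "ft_force": force on the tool from outside, world axes, zero at the start; "torque": the same for the moment, N m; "gripper_width": finger opening in mm; "finger_force": force on a finger pad.
Only numpy, scipy, OpenCV 4.12 (cv2) and the standard library are available. Lean on these libraries where they do the work, as an engineer would, in place of code of your own. Each camera call takes 0.05 s, during which the arm holds its last target. There are 200 camera calls.

TASK

Clear the five loose parts off the bench to where each kind belongs: lay the thick tube in the cradle with the wide V-grooves and the thin tube in the cradle with the narrow V-grooves, each centred end to end and resting in both grooves; put the black tee fitting flat in the deep blue bin, and both steel collars flat in the shallow metal tray. Set each part down rather than dropping it, leave the yellow oil bottle where it stands, and let go of everything.

Things in the scene. Friction and masses are not known exactly. Their poses are not given: they have to be found in the camera images.
- thick_tube: Short thick straight black nylon tube lying on the bench, diameter 30 mm, length 100 mm, about 45 g; rigid, closed to the gripper like a solid rod. Origin at its middle, on its axis; x runs along the tube. Free to roll.
- thin_tube: Longer thin straight black nylon tube lying on the bench, diameter 18 mm, length 130 mm, about 30 g; rigid. Origin at its middle, on its axis; x runs along the tube. Free to roll.
- tee: Black plastic T-shaped pipe fitting lying flat, about 45 g. Round legs of diameter 22 mm: a straight run 80 mm long along x (40 mm to each side of the origin) and one branch along +y that ends 50 mm from the origin. Origin where the axes cross, 11 mm above what it lies on; z up.
- collar_a: Dark steel clamping collar, a plain ring lying flat: outer diameter 44 mm, bore 30 mm, 14 mm high, about 80 g. Origin at the centre of its underside; z is its axis. Same as collar_b.
- collar_b: Dark steel clamping collar, a plain ring lying flat: outer diameter 44 mm, bore 30 mm, 14 mm high, about 80 g. Origin at the centre of its underside; z is its axis. Same as collar_a.
- wide_cradle: Fixed cradle for the thick tube: base 90 x 75 x 6 mm (x, y, z) with two V saddles, 14 mm wide along x, centred at x = +-32 mm. The 90 degree grooves run along x: bottom 16, tips 36 mm above the bench, mouth 40 mm (47 mm over the saddles). A seated tube lies along x, its axis 37 mm above the bench, its middle over the origin. Origin: centre of the underside, on the bench.
- narrow_cradle: Fixed cradle for the thin tube: base 120 x 60 x 6 mm (x, y, z) with two V saddles, 14 mm wide along x, centred at x = +-45 mm. The 90 degree grooves run along x: bottom 20, tips 32 mm above the bench, mouth 24 mm (31 mm over the saddles). A seated tube lies along x, its axis 33 mm above the bench, its middle over the origin. Origin: centre of the underside, on the bench.
- bin: Deep blue plastic open bin fixed to the bench, for the tee: outside 150 (x) by 120 (y) by 50 mm high, walls and floor 4 mm. Origin at the centre of its underside, on the bench.
- tray: Shallow bare-metal open tray fixed to the bench, for the two collars: outside 170 (x) by 130 (y) by 28 mm high, walls and floor 3 mm. Origin at the centre of its underside, on the bench.
- oil_bottle: Bystander: yellow plastic bottle with white cap standing beyond the work, diameter 44 mm, 120 mm tall. Origin at the centre of its underside. Not to be disturbed.

How it is judged:
By the outcome, as a careful person would: the job done as asked, in the order asked, and still so for the second after the job is handed in, with the robot touching nothing.
It also fails if it takes over 128 s, if anything falls off the work surface, if the arm or the gripper's body presses on something with over 40 N, if the wrist force passes 120 N, or if a joint passes its speed limit or range.

## Working session

There is one attempt and no reset: what is moved stays moved. The work goes in short steps, Python scripts to look and compute and a tool call to move; the robot and the scene stay as the last step left them, time stands still between calls to the robot, and variables do not carry over. Pictures are saved under pics/ and viewed, at most 14 in all, crops included, and the job is handed in when it is done.

Besides the shell and the picture viewer there is one more tool, called after "Request:" as name(argument=value, ...), one argument or row to a line, values as JSON. servo_tool: Moves the arm, as the interface text tells. Its arguments: {"type":"object","properties":{"delta_pos":{"type":"array","items":{"type":"array","items":{"type":"number"}}},"turn":{"type":"array","items":{"type":"array","items":{"type":"number"}}},"grip":{"type":"number"},"grip_force":{"type":"number"}},"required":["delta_pos","turn"]}

```bash
mkdir -p pics
python3 - <<'E'
from workcell import readout, vision, env
import cv2,numpy as np
np.set_printoptions(suppress=True,precision=4)
for n in("top","side"):
    cv2.imwrite(f"pics/{n}0.png",vision.camera(n)[:,:,::-1]); p=vision.camera_params(n); print(p["intrinsics"],p["cam_to_world"])
o=readout.get_obs();print(o["time"],o["eef_pos"],o["orientation"],env.tip_extent,o["ft_force"])
E
```

```text
[[389.9556   0.     320.0154]
 [  0.     389.9556 195.1177]
 [  0.       0.       1.    ]] [[  -0.0215   -0.9896    0.1424  426.2521]
 [  -0.9997    0.0198   -0.0136   10.4378]
 [   0.0106   -0.1427   -0.9897 1001.8748]
 [   0.        0.        0.        1.    ]]
[[458.8128   0.     312.5574]
 [  0.     458.8128 201.6867]
 [  0.       0.       1.    ]] [[ -0.9987  -0.0286   0.0419 505.6427]
 [ -0.0501   0.6864  -0.7255 843.8763]
 [ -0.008   -0.7267  -0.6869 875.342 ]
 [  0.       0.       0.       1.    ]]
0.1 [ 130.8953 -559.4763  235.2214] [ 0.9934  0.1146 -0.0001 -0.0008] 22.0 [-0.5383  0.1286  0.2161]
```

View pics/top0.png

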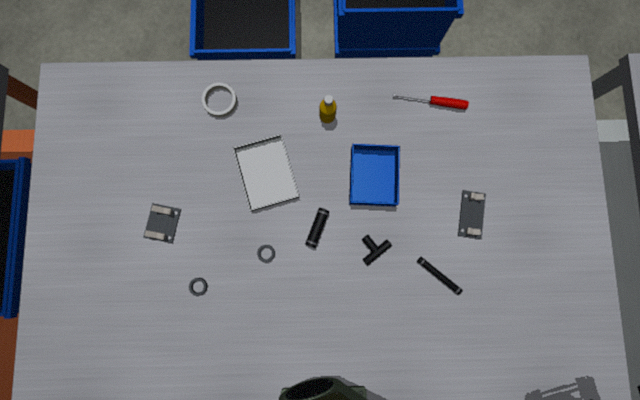

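View pics/side0.png

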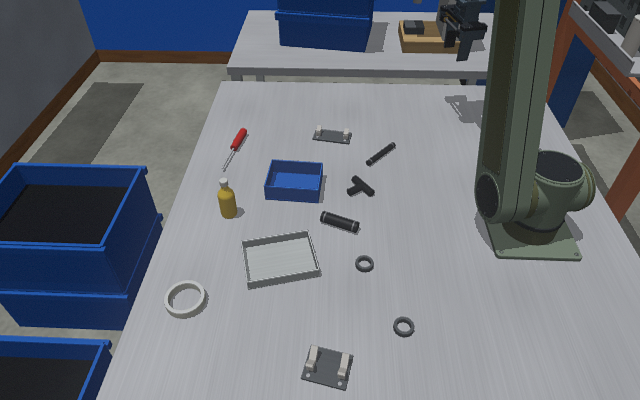

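Run:
```python
import cv2,numpy as np
t=cv2.imread("pics/top0.png");s=cv2.imread("pics/side0.png")
def c(i,x,y,w,h,k): return cv2.resize(i[y:y+h,x:x+w],None,fx=k,fy=k,interpolation=cv2.INTER_NEAREST)
a=np.hstack([c(t,136,196,50,50,5),c(t,448,184,50,60,5)[:250],c(s,296,340,60,50,5)])
b=np.hstack([c(t,180,200,160,60,5)[:, :800]])
cc=np.hstack([c(s,306,120,52,50,5)[:250],c(s,340,135,70,70,5)[:250],c(s,310,205,38,50,5)])
d=np.zeros((500,800,3),np.uint8); d[:250,:800]=a[:,:800]; d[250:,:cc.shape[1]]=cc
cv2.imwrite("pics/c1.png",d)
cv2.imwrite("pics/c2.png",c(t,185,200,285,100,2.8))
g=cv2.cvtColor(t,6)
print(g[245:262,256:276]);print(g[225,300:332],g[200,300:310])
```

```text
[[144 141 142 144 136 124 111  95  83  74  75  77  80  85 112 131 141 150
  146 147]
 [142 142 146 138 111  82  77  72  65  60  68  65  73  73  68  86 125 149
  149 148]
 [141 145 134 113  84  67  64  61  61  73  72  72  69  68  68  65  97 140
  147 149]
 [147 139 114  82  73  59  54  68  96 121 117 113 106  89  67  67  73 103
  142 151]
 [144 124  82  75  57  56  70  99 132 148 147 147 148 133  91  69  65  67
  114 147]
 [144 120  78  63  51  67 102 133 149 147 149 143 149 149 132  96  66  61
   99 138]
 [137 104  69  58  52  90 130 149 144 145 147 145 146 151 152 120  69  59
   63 119]
 [131  96  71  53  59 117 148 149 145 147 147 148 148 148 149 120  68  62
   57 117]
 [133  94  70  55  67 120 148 148 145 142 146 144 144 147 150 120  81  61
   57 116]
 [130  95  71  55  63 121 147 144 142 143 141 143 144 147 149 123  77  61
   56 117]
 [147 117  67  57  61 118 146 149 148 147 146 145 150 150 142 110  71  54
   61 121]
 [147 124  82  60  50  99 140 148 148 148 146 150 143 146 115  85  70  51
   68 126]
 [147 136 102  75  65  65 102 140 151 147 147 146 140 119  84  71  60  60
   98 132]
 [142 145 116  69  69  67  65 102 128 135 138 132 110  75  71  62  57  90
  134 149]
 [145 149 131  99  75  72  71  74  80  98 104  93  72  70  64  62  89 133
  158 154]
 [152 150 149 137 108  80  69  66  73  74  73  77  65  66  65  80 118 157
  154 150]
 [150 147 150 149 138 120  87  73  74  73  62  73  67  71  79 107 133 148
  150 149]]
[150 149 149 150 153 149 151 150 148 152 152 134  76  13  17  17  36  45
  54  33  14  22  12  18  60 120 154 152 150 149 148 150] [132 144 148 150 148 148 145 149 147 147]
```

View pics/c1.png

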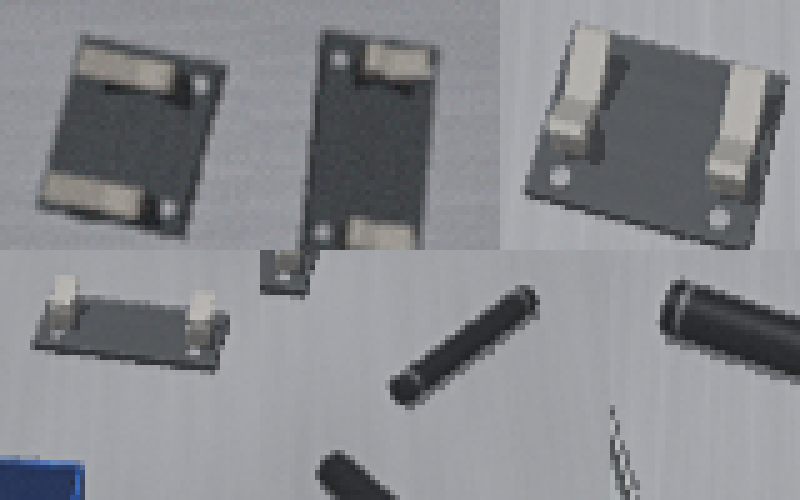

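```bash
cat > h.py <<'E'
import cv2,numpy as np
from workcell import vision
from scipy.optimize import minimize
P={n:vision.camera_params(n) for n in("top","side")}
def proj(n,p):
    p=np.asarray(p,float);T=np.linalg.inv(P[n]["cam_to_world"]);c=p@T[:3,:3].T+T[:3,3];u=c@P[n]["intrinsics"].T
    return u[:,:2]/u[:,2:]
def unproj(n,uv,z):
    M=P[n]["cam_to_world"];d=M[:3,:3]@np.linalg.solve(P[n]["intrinsics"],[uv[0],uv[1],1]);return M[:3,3]+d*(z-M[2,3])/d[2]
def box(x0,x1,y0,y1,z0,z1): return np.array([[x,y,z] for x in(x0,x1) for y in(y0,y1) for z in(z0,z1)])
t=np.linspace(0,2*np.pi,32,endpoint=False)
def cyl(a,b,r,axis='x',z=None):
    z=r if z is None else z
    q=[]
    for s in(a,b):
        for k in t:
            q.append({'x':[s,r*np.cos(k),z+r*np.sin(k)],'y':[r*np.cos(k),s,z+r*np.sin(k)],'z':[r*np.cos(k),r*np.sin(k),s]}[axis])
    return np.array(q)
def saddle(xc,h,w): return box(xc-7,xc+7,-w/2,w/2,6,h)
M={"thick":[(cyl(-50,50,15),'d')],"thin":[(cyl(-65,65,9),'d')],
"tee":[(cyl(-40,40,11),'d'),(cyl(0,50,11,'y'),'d')],
"ring":[(cyl(0,14,22,'z'),'d'),((cyl(14,14,15,'z')[:32],cyl(0,0,15,'z')[:32]),'b')],
"wide":[(box(-45,45,-37.5,37.5,0,6),'d')]+[(saddle(s,36,47),'l') for s in(-32,32)],
"narrow":[(box(-60,60,-30,30,0,6),'d')]+[(saddle(s,32,31),'l') for s in(-45,45)],
"bin":[(box(-75,75,-60,60,0,50),'d')],"tray":[(box(-85,85,-65,65,0,28),'l')]}
S=6
def render(n,m,pose,roi,col,z0=0):
    x0,y0,w,h=roi;im=np.full((h*S,w*S),col['b'],np.float32);c,s=np.cos(pose[2]),np.sin(pose[2])
    def poly(p):
        p=np.c_[p[:,0]*c-p[:,1]*s+pose[0],p[:,0]*s+p[:,1]*c+pose[1],p[:,2]+z0]
        uv=(proj(n,p)-[x0,y0]+.5)*S-.5
        k=np.zeros(im.shape,np.uint8);cv2.fillConvexPoly(k,cv2.convexHull(np.round(uv*16).astype(np.int32)),1,shift=4);return k
    for pts,tone in M[m]:
        k=poly(pts[0])&poly(pts[1]) if isinstance(pts,tuple) else poly(pts)
        im[k>0]=col[tone]
    return cv2.resize(im,(w,h),interpolation=cv2.INTER_AREA)
def fit(m,pose,imgs,col,z0=0,pad=12):
    R={}
    for n in imgs:
        uv=np.vstack([proj(n,np.vstack([np.vstack(q[0]) if isinstance(q[0],tuple) else q[0] for q in M[m]])@np.array([[np.cos(pose[2]),np.sin(pose[2]),0],[-np.sin(pose[2]),np.cos(pose[2]),0],[0,0,1]])+[pose[0],pose[1],z0])])
        a=np.maximum(np.floor(uv.min(0)-pad).astype(int),0);b=np.minimum(np.ceil(uv.max(0)+pad).astype(int),[639,399]);R[n]=(*a,*(b-a))
    def cost(p):
        e=0
        for n in imgs:
            x,y,w,h=R[n];e+=np.mean(np.minimum(abs(render(n,m,[p[0],p[1],p[2]/40],R[n],col,z0)-imgs[n][y:y+h,x:x+w]),60)**2)
        return e
    best=None
    p0=[pose[0],pose[1],pose[2]*40]
    for d in(10,4):
        r=minimize(cost,p0,method="Nelder-Mead",options=dict(initial_simplex=np.array([p0]*4)+np.array([[0,0,0],[d,0,0],[0,d,0],[0,0,d]]),xatol=.05,fatol=.01));p0=r.x
    return np.array([r.x[0],r.x[1],r.x[2]/40]),r.fun**.5
E
cat > m.py <<'E'
from h import *
np.set_printoptions(suppress=True,precision=2)
raw={n:cv2.imread(f"pics/{n}0.png") for n in P}
G={n:cv2.cvtColor(i,6).astype(np.float32) for n,i in raw.items()}
B={n:np.where(i[:,:,0].astype(int)-i[:,:,2]>50,0,150).astype(np.float32) for n,i in raw.items()}
def ln(a,b,z): 
    p,q=unproj("top",a,z),unproj("top",b,z); return [*(p+q)[:2]/2,np.arctan2(*(q-p)[1::-1])]
c0=lambda u,z=0:[*unproj("top",u,z)[:2],0]
d=dict(b=148,d=30,l=185)
J=[("thick",ln((312,246),(323,210),15),G,d),("thin",ln((420,260),(460,292),9),G,d),("tee",None,G,d),
("ring",c0((266,254),7),G,dict(b=148,d=64,l=0)),("ring",c0((198,286),7),G,dict(b=148,d=64,l=0)),
("wide",ln((156,239),(168,207),6),G,dict(b=148,d=65,l=180)),("narrow",ln((470,236),(475,192),6),G,dict(b=148,d=65,l=180)),
("bin",c0((375,176),25)[:2]+[1.57],B,dict(b=150,d=0,l=0)),("tray",ln((275,205),(258,145),28),G,dict(b=148,d=0,l=200))]
r=ln((369,261),(388,243),11); o=unproj("top",(378,251),11); br=unproj("top",(366,239),11)
J[2]=("tee",[*o[:2],np.arctan2(*(br-o)[1::-1])-np.pi/2],G,d)
for m,p,I,c in J:
    print(m,np.array(p),*[np.r_[fit(m,p,s,c)] if 0 else [np.round(v,3) for v in fit(m,p,s,c)] for s in (I,{"top":I["top"]},{"side":I["side"]})])
E
python3 m.py
```

```text
thick [484.81   4.94  -0.32] [array([484.93,   6.89,  -0.38]), np.float64(25.146)] [array([484.98,   6.27,  -0.38]), np.float64(11.178)] [array([484.53,   8.19,  -0.39]), np.float64(21.901)]
thin [ 358.62 -299.18   -2.27] [array([ 359.86, -296.24,   -2.28]), np.float64(17.744)] [array([ 359.94, -296.76,   -2.28]), np.float64(7.363)] [array([ 359.12, -295.84,   -2.27]), np.float64(15.672)]
tee [ 423.73 -146.18   -0.81] [array([ 420.46, -142.51,   -0.92]), np.float64(18.292)] [array([ 420.72, -142.96,   -0.92]), np.float64(7.785)] [array([ 419.62, -141.32,   -0.92]), np.float64(15.97)]
ring [422.32 136.05   0.  ] [array([424.04, 137.12,   0.05]), np.float64(19.654)] [array([424.29, 136.09,   0.02]), np.float64(7.062)] [array([423.57, 138.56,  -0.02]), np.float64(17.46)]
ring [347.29 304.96   0.  ] [array([345.85, 305.6 ,   0.2 ]), np.float64(20.074)] [array([346.55, 304.82,   0.1 ]), np.float64(7.68)] [array([345.57, 306.92,   0.09]), np.float64(17.621)]
wide [506.23 400.01  -0.33] [array([506.23, 401.12,  -0.21]), np.float64(27.406)] [array([506.9 , 400.7 ,  -0.22]), np.float64(13.552)] [array([505.48, 401.58,  -0.21]), np.float64(23.366)]
narrow [ 513.13 -394.59   -0.19] [array([ 512.3 , -392.67,   -0.17]), np.float64(22.59)] [array([ 512.39, -392.46,   -0.17]), np.float64(13.417)] [array([ 511.07, -392.72,   -0.16]), np.float64(18.05)]
bin [ 613.35 -144.4     1.57] [array([ 611.2 , -140.33,    1.35]), np.float64(35.682)] [array([ 614.63, -139.52,    1.24]), np.float64(23.483)] [array([ 611.51, -146.72,    1.69]), np.float64(26.675)]
tray [621.57 132.02   0.27] [array([626.88, 134.32,   0.27]), np.float64(38.057)] [array([626.9 , 134.59,   0.27]), np.float64(22.272)] [array([619.65, 131.49,   0.28]), np.float64(30.579)]
```

View pics/c2.png

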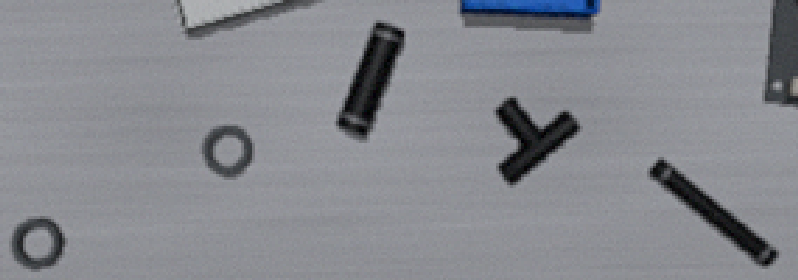

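```bash
cat > go.py <<'E'
import sys,numpy as np
from workcell import readout
from scipy.spatial.transform import Rotation as R
o=readout.get_obs();Q=R.from_quat(o["orientation"]);p=np.array(o["eef_pos"])
m=Q.as_matrix();f=np.arctan2(m[1,0],m[0,0])
print("t",o["time"],"pos",p.round(1),"phi",round(f,4),"tilt",(m[:2,2]).round(4),"w",round(o["gripper_width"],1),"F",np.round(o["ft_force"],1),"fin",np.round(o["finger_force"],1),"q",np.round(o["qpos"],2))
a=[float(v) for v in sys.argv[1:]]
for i in range(0,len(a),4):   # successive targets x y z phi; each relative to the present pose (ROWS of one call)
    x,y,z,ph=a[i:i+4]; T=R.from_euler('z',ph)*R.from_quat([1,0,0,0])
    print((m.T@([x,y,z]-p)/1000).round(4),(Q.inv()*T).as_rotvec().round(4))
E
python3 go.py 484.9 6.9 150 2.76; python3 -c "
from h import *
print(unproj('top',(328,120),0),unproj('top',(328,98),120))
for c in ((350,146),(400,146),(399,206),(349,205)): print(unproj('top',c,50).round(0))
for c in ((235,151),(281,137),(299,197),(251,211)): print(unproj('top',c,28).round(0))"
```

```text
t 0.1 pos [ 130.9 -559.5  235.2] phi 0.2298 tilt [-0.0003  0.0016] w 91.2 F [-0.5  0.1  0.2] fin 0.0 q [-1.36  0.32  1.57 -0.    1.26 -0.02]
[ 0.4737 -0.4707  0.086 ] [-6.0000e-04 -2.0000e-03 -2.5302e+00]
[772.66369104 -29.00252633   0.        ] [785.35522484 -25.60270561 120.        ]
[686. -81.  50.]
[ 684. -207.   50.]
[ 532. -196.   50.]
[537. -73.  50.]
[685. 212.  28.]
[720.  94.  28.]
[563.  50.  28.]
[530. 171.  28.]
```

Request:
servo_tool(
  delta_pos=[
    [0.01,-0.01,0.002],
    [0.035,-0.035,0.006],
    [0.06,-0.06,0.01],
    [0.085,-0.085,0.015],
    [0.11,-0.11,0.02],
    [0.14,-0.14,0.025],
    [0.17,-0.17,0.03],
    [0.2,-0.2,0.035],
    [0.23,-0.23,0.04],
    [0.26,-0.26,0.045],
    [0.29,-0.29,0.05],
    [0.32,-0.32,0.055],
    [0.35,-0.35,0.06],
    [0.38,-0.377,0.065],
    [0.405,-0.403,0.07],
    [0.43,-0.427,0.075],
    [0.45,-0.447,0.08],
    [0.465,-0.462,0.084],
    [0.4737,-0.4707,0.086],
    [0.4737,-0.4707,0.086],
  ],
  turn=[
    [0,0,-0.05],
    [0,0,-0.18],
    [0,0,-0.32],
    [0,0,-0.46],
    [0,0,-0.6],
    [0,0,-0.74],
    [0,0,-0.88],
    [0,0,-1.02],
    [0,0,-1.16],
    [0,0,-1.3],
    [0,0,-1.44],
    [0,0,-1.58],
    [0,0,-1.72],
    [0,0,-1.86],
    [0,0,-2.0],
    [0,0,-2.14],
    [0,0,-2.28],
    [0,0,-2.41],
    [0,0,-2.51],
    [0,0,-2.53],
  ],
  grip=0.7,
  grip_force=25,
)

```text
time: 2.1
eef_pos: [485.4, 7.4, 149.3]
orientation: [0.188, 0.982, -0.0, -0.0]
ft_force: [-0.0, -0.5, 0.6]
gripper_width: 63.6
finger_force: 0.0
```

```bash
python3 go.py 484.9 6.9 70 2.76 484.9 6.9 26 2.76
```

```text
t 2.1 pos [485.4   7.4 149.3] phi 2.7628 tilt [-0.0009  0.0001] w 63.6 F [-0.  -0.5  0.6] fin 0.0 q [-0.01  0.26  1.89  0.    0.99 -1.2 ]
[ 0.0001 -0.0007  0.0793] [-0.0003 -0.0009  0.0028]
[ 1.000e-04 -6.000e-04  1.233e-01] [-0.0003 -0.0009  0.0028]
```

Request:
servo_tool(
  delta_pos=[
    [0,-0.0005,0.015],
    [0,-0.0005,0.045],
    [0,-0.0005,0.075],
    [0,-0.0005,0.1],
    [0,-0.0005,0.115],
    [0,-0.0005,0.123],
    [0,-0.0005,0.123],
  ],
  turn=[
    [0,0,0],
    [0,0,0],
    [0,0,0],
    [0,0,0],
    [0,0,0],
    [0,0,0],
    [0,0,0],
  ],
)

```text
time: 2.8
eef_pos: [484.0, 5.3, 26.3]
orientation: [0.19, 0.982, -0.0, -0.001]
ft_force: [-0.4, -0.3, 0.2]
gripper_width: 63.9
finger_force: 0.0
```

Request:
servo_tool(
  delta_pos=[
    [0,0,0],
    [0,0,0],
    [0,0,0],
    [0,0,0],
    [0,0,0],
    [0,0,0],
    [0,0,0],
    [0,0,0],
  ],
  turn=[
    [0,0,0],
    [0,0,0],
    [0,0,0],
    [0,0,0],
    [0,0,0],
    [0,0,0],
    [0,0,0],
    [0,0,0],
  ],
  grip=0.2,
  grip_force=25,
)

```text
time: 3.6
eef_pos: [485.1, 5.9, 27.3]
orientation: [0.19, 0.982, 0.0, 0.0]
ft_force: [-1.5, -0.1, 5.0]
gripper_width: 29.5
finger_force: 25.0
```

```bash
python3 go.py 484.9 6.9 140 2.76 506.2 401.1 140 2.9316
```

```text
t 3.6 pos [485.1   5.9  27.3] phi 2.7598 tilt [ 0.0007 -0.0001] w 29.5 F [-1.5 -0.1  5. ] fin 25.0 q [-0.01  0.42  2.04 -0.    0.68 -1.2 ]
[ 0.0005  0.0009 -0.1127] [ 0.0002  0.0006 -0.0002]
[ 0.1276  0.3747 -0.1127] [ 1.000e-04  7.000e-04 -1.718e-01]
```

Request:
servo_tool(
  delta_pos=[
    [0,0,-0.01],
    [0,0,-0.035],
    [0,0,-0.065],
    [0.005,0.015,-0.09],
    [0.014,0.042,-0.105],
    [0.026,0.076,-0.11],
    [0.038,0.112,-0.11],
    [0.05,0.148,-0.11],
    [0.062,0.184,-0.11],
    [0.075,0.22,-0.11],
    [0.087,0.256,-0.11],
    [0.099,0.292,-0.11],
    [0.11,0.324,-0.11],
    [0.118,0.349,-0.11],
    [0.124,0.365,-0.105],
    [0.127,0.373,-0.1],
    [0.1274,0.3747,-0.09],
    [0.1274,0.3747,-0.09],
  ],
  turn=[
    [0,0,0],
    [0,0,0],
    [0,0,0],
    [0,0,0],
    [0,0,0],
    [0,0,-0.02],
    [0,0,-0.04],
    [0,0,-0.06],
    [0,0,-0.08],
    [0,0,-0.1],
    [0,0,-0.12],
    [0,0,-0.14],
    [0,0,-0.16],
    [0,0,-0.172],
    [0,0,-0.172],
    [0,0,-0.172],
    [0,0,-0.172],
    [0,0,-0.172],
  ],
)

```text
time: 5.4
eef_pos: [505.1, 399.4, 114.7]
orientation: [0.105, 0.994, -0.002, -0.002]
ft_force: [-0.3, -0.3, -1.0]
gripper_width: 29.5
finger_force: 25.0
```

```bash
python3 go.py 506.2 401.1 49 2.9316
python3 - <<'E'
from workcell import vision
import cv2,numpy as np
s=vision.camera("side")[:,:,::-1];t=vision.camera("top")[:,:,::-1]
a=cv2.resize(s[290:400,250:400],None,fx=2.6,fy=2.6);b=cv2.resize(t[160:270,90:240],None,fx=2.6,fy=2.6)
cv2.imwrite("pics/p1.png",np.hstack([a,b]))
E
```

```text
t 5.4 pos [505.1 399.4 114.7] phi 2.9313 tilt [-0.0035 -0.0033] w 29.5 F [-0.3 -0.3 -1. ] fin 25.0 q [ 0.65  0.52  1.56 -0.    1.07 -0.71]
[-0.0009  0.0022  0.0657] [-0.004  -0.0028 -0.0003]
```

View pics/p1.png

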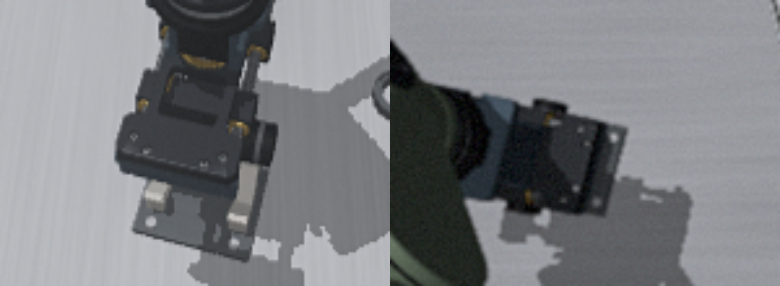

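Request:
servo_tool(
  delta_pos=[
    [0,0,0.01],
    [0,0,0.03],
    [0,0,0.048],
    [0,0,0.058],
    [0,0,0.062],
    [0,0,0.062],
    [0,0,0.062],
    [0,0,0.062],
  ],
  turn=[
    [0,0,0],
    [0,0,0],
    [0,0,0],
    [0,0,0],
    [0,0,0],
    [0,0,0],
    [0,0,0],
    [0,0,0],
  ],
)

```text
time: 6.3
eef_pos: [506.7, 401.4, 55.8]
orientation: [0.105, 0.995, 0.001, 0.001]
ft_force: [-0.4, -0.3, -0.6]
gripper_width: 29.6
finger_force: 25.0
```

```bash
python3 go.py 506.2 401.1 49 2.9316
```

```text
t 6.3 pos [506.7 401.4  55.8] phi 2.9318 tilt [0.0015 0.001 ] w 29.6 F [-0.4 -0.3 -0.6] fin 25.0 q [ 0.65  0.58  1.62 -0.    0.94 -0.71]
[ 0.0004 -0.0004  0.0068] [0.0013 0.0012 0.0002]
```

Request:
servo_tool(
  delta_pos=[
    [0,0,0.002],
    [0,0,0.004],
    [0,0,0.0055],
    [0,0,0.0055],
    [0,0,0.0055],
  ],
  turn=[
    [0,0,0],
    [0,0,0],
    [0,0,0],
    [0,0,0],
    [0,0,0],
  ],
)

```text
time: 6.8
eef_pos: [506.6, 401.8, 50.0]
orientation: [0.105, 0.994, 0.001, 0.001]
ft_force: [-0.3, 2.7, 3.8]
gripper_width: 29.4
finger_force: 25.0
```

```bash
python3 go.py 506.2 401.1 49 2.9316
```

```text
t 6.8 pos [506.6 401.8  50. ] phi 2.9315 tilt [0.0013 0.0017] w 29.4 F [-0.3  2.7  3.8] fin 25.0 q [ 0.65  0.59  1.63  0.    0.93 -0.71]
[ 0.0003 -0.0008  0.001 ] [ 0.0019  0.0009 -0.0001]
```

Request:
servo_tool(
  delta_pos=[
    [0,0.0006,0],
    [0,0.0008,0.0006],
    [0,0.0008,0.0008],
    [0,0.0008,0.0008],
  ],
  turn=[
    [0,0,0],
    [0,0,0],
    [0,0,0],
    [0,0,0],
  ],
)

```text
time: 7.2
eef_pos: [506.7, 402.1, 49.7]
orientation: [0.105, 0.994, 0.0, 0.0]
ft_force: [-1.5, 0.2, 7.9]
gripper_width: 29.5
finger_force: 25.0
```

```bash
python3 go.py 506.2 401.1 49 2.9316
```

```text
t 7.2 pos [506.7 402.1  49.7] phi 2.9316 tilt [0.0009 0.0007] w 29.5 F [-1.5  0.2  7.9] fin 25.0 q [ 0.65  0.59  1.63  0.    0.93 -0.71]
[ 0.0002 -0.0011  0.0007] [0.0009 0.0008 0.    ]
```

Request:
servo_tool(
  delta_pos=[
    [0,0,0],
    [0,0,0],
    [0,0,0],
    [0,0,0],
    [0,0,0],
    [0,0,0],
  ],
  turn=[
    [0,0,0],
    [0,0,0],
    [0,0,0],
    [0,0,0],
    [0,0,0],
    [0,0,0],
  ],
  grip=0.6,
)

```text
time: 7.8
eef_pos: [506.3, 401.7, 48.4]
orientation: [0.105, 0.995, -0.0, -0.0]
ft_force: [-0.1, -0.4, -0.4]
gripper_width: 54.9
finger_force: 0.0
```

Request:
servo_tool(
  delta_pos=[
    [0,0,-0.01],
    [0,0,-0.035],
    [0,0,-0.065],
    [0,0,-0.09],
    [0,0,-0.1],
    [0,0,-0.1],
  ],
  turn=[
    [0,0,0],
    [0,0,0],
    [0,0,0],
    [0,0,0],
    [0,0,0],
    [0,0,0],
  ],
)

```text
time: 8.4
eef_pos: [507.1, 402.4, 150.6]
orientation: [0.105, 0.995, 0.001, 0.001]
ft_force: [-0.3, 1.1, -0.1]
gripper_width: 54.0
finger_force: 0.0
```

```bash
python3 go.py 430 0 150 1.9 359.9 -296.2 120 0.86
```

```text
t 8.4 pos [507.1 402.4 150.6] phi 2.9318 tilt [0.0032 0.0023] w 54.0 F [-0.3  1.1 -0.1] fin 0.0 q [ 0.65  0.49  1.52 -0.    1.13 -0.71]
[-0.0084 -0.4096 -0.0005] [4.0000e-03 9.0000e-04 1.0318e+00]
[-0.0014 -0.714   0.0286] [ 4.5000e-03 -1.4000e-03  2.0718e+00]
```

Request:
servo_tool(
  delta_pos=[
    [0,-0.01,0],
    [0,-0.035,0],
    [0,-0.07,0],
    [0,-0.11,0],
    [0,-0.155,0],
    [0,-0.2,0],
    [0,-0.245,0],
    [0,-0.29,0],
    [0,-0.335,0],
    [0,-0.38,0],
    [0,-0.425,0.003],
    [0,-0.47,0.006],
    [-0.001,-0.515,0.01],
    [-0.001,-0.56,0.014],
    [-0.002,-0.605,0.018],
    [-0.002,-0.645,0.022],
    [-0.002,-0.675,0.025],
    [-0.002,-0.698,0.027],
    [-0.0021,-0.71,0.0287],
    [-0.0021,-0.7133,0.0287],
  ],
  turn=[
    [0,0,0.03],
    [0,0,0.1],
    [0,0,0.2],
    [0,0,0.32],
    [0,0,0.45],
    [0,0,0.58],
    [0,0,0.71],
    [0,0,0.84],
    [0,0,0.97],
    [0,0,1.1],
    [0,0,1.23],
    [0,0,1.36],
    [0,0,1.49],
    [0,0,1.62],
    [0,0,1.75],
    [0,0,1.87],
    [0,0,1.97],
    [0,0,2.04],
    [0,0,2.07],
    [0,0,2.07],
  ],
  grip=0.6,
)

```text
time: 10.4
eef_pos: [358.6, -296.4, 118.7]
orientation: [0.909, 0.417, -0.001, -0.001]
ft_force: [0.4, -0.0, 0.4]
gripper_width: 54.9
finger_force: 0.0
```

Request:
servo_tool(
  delta_pos=[
    [0,0,0.005],
    [0,0,0.02],
    [0,0,0.045],
    [0,0,0.07],
    [0,0,0.085],
    [0,0,0.0935],
    [0,0,0.0935],
    [0,0,0.0935],
  ],
  turn=[
    [0,0,0],
    [0,0,0],
    [0,0,0],
    [0,0,0],
    [0,0,0],
    [0,0,0],
    [0,0,0],
    [0,0,0],
  ],
)

```text
time: 11.2
eef_pos: [360.3, -296.0, 26.8]
orientation: [0.908, 0.418, 0.0, 0.0]
ft_force: [-0.7, -0.6, 0.8]
gripper_width: 54.6
finger_force: 0.0
```

```bash
python3 go.py 359.9 -296.2 26 0.86
```

```text
t 11.2 pos [ 360.3 -296.    26.8] phi 0.8627 tilt [ 0.0005 -0.0004] w 54.6 F [-0.7 -0.6  0.8] fin 0.0 q [-0.71  0.4   2.08  0.    0.66 -0.  ]
[-0.0004 -0.0002  0.0008] [ 0.0006 -0.      0.0027]
```

Request:
servo_tool(
  delta_pos=[
    [0,0,0.0015],
    [0,0,0.0015],
    [0,0,0.0015],
  ],
  turn=[
    [0,0,0],
    [0,0,0],
    [0,0,0],
  ],
)

```text
time: 11.5
eef_pos: [360.1, -296.5, 25.4]
orientation: [0.909, 0.418, 0.0, 0.0]
ft_force: [0.1, -0.1, 0.7]
gripper_width: 54.7
finger_force: 0.0
```

Request:
servo_tool(
  delta_pos=[
    [0,0,0],
    [0,0,0],
    [0,0,0],
    [0,0,0],
    [0,0,0],
    [0,0,0],
    [0,0,0],
    [0,0,0],
  ],
  turn=[
    [0,0,0],
    [0,0,0],
    [0,0,0],
    [0,0,0],
    [0,0,0],
    [0,0,0],
    [0,0,0],
    [0,0,0],
  ],
  grip=0.08,
  grip_force=25,
)

```text
time: 12.3
eef_pos: [359.9, -296.3, 24.9]
orientation: [0.909, 0.418, -0.0, 0.0]
ft_force: [-0.4, -0.1, -0.5]
gripper_width: 17.6
finger_force: 25.0
```

Request:
servo_tool(
  delta_pos=[
    [0,0,-0.01],
    [0,0,-0.03],
    [0,0,-0.055],
    [0.001,0.005,-0.075],
    [0.003,0.02,-0.085],
    [0.006,0.04,-0.085],
    [0.009,0.062,-0.085],
    [0.012,0.084,-0.085],
    [0.015,0.106,-0.085],
    [0.018,0.128,-0.085],
    [0.021,0.148,-0.085],
    [0.024,0.165,-0.085],
    [0.0255,0.175,-0.085],
    [0.026,0.1785,-0.085],
    [0.026,0.1785,-0.085],
    [0.026,0.1785,-0.085],
    [0.026,0.1785,-0.075],
    [0.026,0.1785,-0.055],
    [0.026,0.1785,-0.04],
    [0.026,0.1785,-0.032],
  ],
  turn=[
    [0,0,0],
    [0,0,0],
    [0,0,0],
    [0,0,0.05],
    [0,0,0.15],
    [0,0,0.25],
    [0,0,0.36],
    [0,0,0.47],
    [0,0,0.58],
    [0,0,0.69],
    [0,0,0.8],
    [0,0,0.9],
    [0,0,0.98],
    [0,0,1.02],
    [0,0,1.03],
    [0,0,1.03],
    [0,0,1.03],
    [0,0,1.03],
    [0,0,1.03],
    [0,0,1.03],
  ],
)

```text
time: 14.3
eef_pos: [511.1, -391.9, 55.1]
orientation: [0.996, -0.084, -0.001, -0.001]
ft_force: [-0.4, -0.7, -0.3]
gripper_width: 17.1
finger_force: 25.0
```

Request:
servo_tool(
  delta_pos=[
    [0,0,0],
    [0,0,0],
    [0,0,0],
  ],
  turn=[
    [0,0,0],
    [0,0,0],
    [0,0,0],
  ],
)

```text
time: 14.6
eef_pos: [512.7, -393.1, 57.9]
orientation: [0.996, -0.084, 0.001, 0.001]
ft_force: [-0.3, 0.6, -0.4]
gripper_width: 17.3
finger_force: 25.0
```

```bash
python3 go.py 512.3 -392.7 49 -0.17;  python3 - <<'E'
from workcell import vision
import cv2,numpy as np
s=vision.camera("side")[:,:,::-1];t=vision.camera("top")[:,:,::-1]
a=cv2.resize(s[90:200,280:410],None,fx=3,fy=3);b=cv2.resize(t[160:270,400:530],None,fx=3,fy=3)
cv2.imwrite("pics/p2.png",np.hstack([a,b]))
E
```

```text
t 14.6 pos [ 512.7 -393.1   57.9] phi -0.1681 tilt [ 0.0014 -0.0012] w 17.3 F [-0.3  0.6 -0.4] fin 25.0 q [-0.67  0.58  1.62 -0.    0.94  1.07]
[-0.0005 -0.0004  0.0089] [ 0.0009 -0.0015  0.0019]
```

View pics/p2.png

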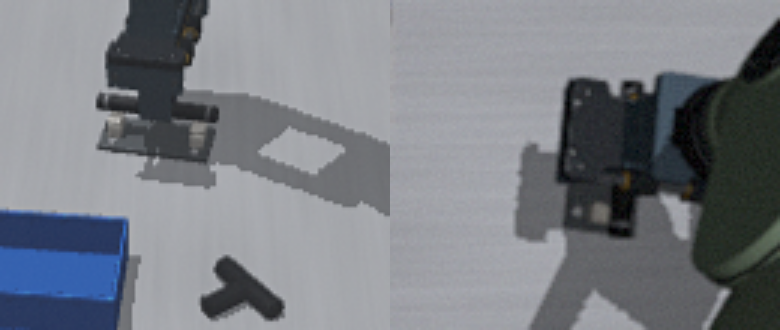

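Request:
servo_tool(
  delta_pos=[
    [0,0,0.0025],
    [0,0,0.005],
    [0,0,0.0075],
    [0,0,0.0078],
    [0,0,0.0078],
  ],
  turn=[
    [0,0,0],
    [0,0,0],
    [0,0,0],
    [0,0,0],
    [0,0,0],
  ],
)

```text
time: 15.2
eef_pos: [512.4, -392.4, 49.3]
orientation: [0.996, -0.084, 0.0, -0.0]
ft_force: [0.2, 2.0, 2.5]
gripper_width: 17.3
finger_force: 25.0
```

```bash
python3 go.py 512.3 -392.7 49 -0.17
```

```text
t 15.2 pos [ 512.4 -392.4   49.3] phi -0.1684 tilt [0.0001 0.0006] w 17.3 F [0.2 2.  2.5] fin 25.0 q [-0.67  0.59  1.63  0.    0.93  1.07]
[-0.      0.0004  0.0003] [-0.0006  0.      0.0016]
```

Contact pushes toward +y (tool −y); shift a little and lower.

Request:
servo_tool(
  delta_pos=[
    [0,-0.0006,0],
    [0,-0.0006,0.0005],
    [0,-0.0006,0.0007],
    [0,-0.0006,0.0007],
  ],
  turn=[
    [0,0,0],
    [0,0,0],
    [0,0,0],
    [0,0,0],
  ],
)

```text
time: 15.6
eef_pos: [512.5, -392.1, 49.0]
orientation: [0.996, -0.084, 0.0, 0.0]
ft_force: [-1.0, 2.4, 5.1]
gripper_width: 17.3
finger_force: 25.0
```

```bash
python3 go.py 512.3 -392.7 49 -0.17
```

```text
t 15.6 pos [ 512.5 -392.1   49. ] phi -0.1683 tilt [ 0.0003 -0.    ] w 17.3 F [-1.   2.4  5.1] fin 25.0 q [-0.67  0.59  1.63  0.    0.93  1.07]
[-0.0001  0.0007 -0.    ] [-0.     -0.0003  0.0017]
```

Request:
servo_tool(
  delta_pos=[
    [0,-0.0005,0],
    [0,-0.0005,0.0003],
    [0,-0.0005,0.0003],
  ],
  turn=[
    [0,0,0],
    [0,0,0],
    [0,0,0],
  ],
)

```text
time: 15.9
eef_pos: [512.6, -391.8, 48.8]
orientation: [0.996, -0.084, 0.0, 0.0]
ft_force: [-1.7, 2.0, 5.7]
gripper_width: 17.3
finger_force: 25.0
```

Request:
servo_tool(
  delta_pos=[
    [0,0,0],
    [0,0,0],
    [0,0,0],
    [0,0,0],
    [0,0,0],
  ],
  turn=[
    [0,0,0],
    [0,0,0],
    [0,0,0],
    [0,0,0],
    [0,0,0],
  ],
  grip=0.45,
)

```text
time: 16.4
eef_pos: [512.4, -391.7, 47.9]
orientation: [0.996, -0.084, -0.0, 0.0]
ft_force: [-0.8, -0.1, -0.0]
gripper_width: 41.2
finger_force: 0.0
```

Request:
servo_tool(
  delta_pos=[
    [0,0,-0.01],
    [0,0,-0.035],
    [0,0,-0.065],
    [0,0,-0.09],
    [0,0,-0.1],
    [0,0,-0.1],
  ],
  turn=[
    [0,0,0],
    [0,0,0],
    [0,0,0],
    [0,0,0],
    [0,0,0],
    [0,0,0],
  ],
)

```text
time: 17.0
eef_pos: [513.2, -392.2, 150.2]
orientation: [0.996, -0.084, 0.002, 0.001]
ft_force: [0.0, -0.4, -1.0]
gripper_width: 41.1
finger_force: 0.0
```

```bash
python3 go.py 440.0 -117.0 100 0.65; python3 -c "
import numpy as np;y=-.92+np.pi/2;print(y,420.46+32*np.cos(y),-142.51+32*np.sin(y))"
```

```text
t 17.0 pos [ 513.2 -392.2  150.2] phi -0.1681 tilt [ 0.0031 -0.0025] w 41.1 F [ 0.  -0.4 -1. ] fin 0.0 q [-0.67  0.49  1.52 -0.    1.13  1.07]
[-0.1184 -0.2592  0.0493] [ 0.0033 -0.0024 -0.8181]
0.6507963267948965 445.9192518411637 -123.12375498740919
```

Request:
servo_tool(
  delta_pos=[
    [-0.005,-0.01,0],
    [-0.015,-0.035,0],
    [-0.03,-0.07,0.005],
    [-0.046,-0.105,0.01],
    [-0.062,-0.14,0.018],
    [-0.077,-0.175,0.026],
    [-0.09,-0.205,0.034],
    [-0.1,-0.23,0.042],
    [-0.108,-0.247,0.048],
    [-0.1107,-0.2536,0.048],
    [-0.1107,-0.2536,0.048],
    [-0.1107,-0.2536,0.055],
    [-0.1107,-0.2536,0.075],
    [-0.1107,-0.2536,0.1],
    [-0.1107,-0.2536,0.115],
    [-0.1107,-0.2536,0.122],
    [-0.1107,-0.2536,0.122],
    [-0.1107,-0.2536,0.122],
  ],
  turn=[
    [0,0,-0.03],
    [0,0,-0.1],
    [0,0,-0.2],
    [0,0,-0.3],
    [0,0,-0.4],
    [0,0,-0.5],
    [0,0,-0.6],
    [0,0,-0.7],
    [0,0,-0.78],
    [0,0,-0.819],
    [0,0,-0.819],
    [0,0,-0.819],
    [0,0,-0.819],
    [0,0,-0.819],
    [0,0,-0.819],
    [0,0,-0.819],
    [0,0,-0.819],
    [0,0,-0.819],
  ],
  grip=0.5,
)

```text
time: 18.8
eef_pos: [446.3, -123.7, 26.5]
orientation: [0.948, 0.319, 0.0, 0.0]
ft_force: [-0.5, -0.1, 0.1]
gripper_width: 45.4
finger_force: 0.0
```

```bash
python3 go.py 445.9 -123.1 26 0.651;  python3 - <<'E'
from workcell import vision
import cv2,numpy as np
s=vision.camera("side")[:,:,::-1];t=vision.camera("top")[:,:,::-1]
cv2.imwrite("pics/side1.png",s);cv2.imwrite("pics/top1.png",t)
f=lambda i,x,y:cv2.resize(i[y:y+60,x:x+80],None,fx=4.5,fy=4.5)
cv2.imwrite("pics/p3.png",np.vstack([np.hstack([f(s,290,340),f(s,295,110)]),np.hstack([f(t,122,195),f(t,432,184)])]))
E
```

```text
t 18.8 pos [ 446.3 -123.7   26.5] phi 0.65 tilt [ 0.0009 -0.0004] w 45.4 F [-0.5 -0.1  0.1] fin 0.0 q [-0.3   0.4   2.09 -0.    0.65  0.63]
[-0.     -0.0007  0.0004] [ 0.0009 -0.0005 -0.001 ]
```

View pics/p3.png

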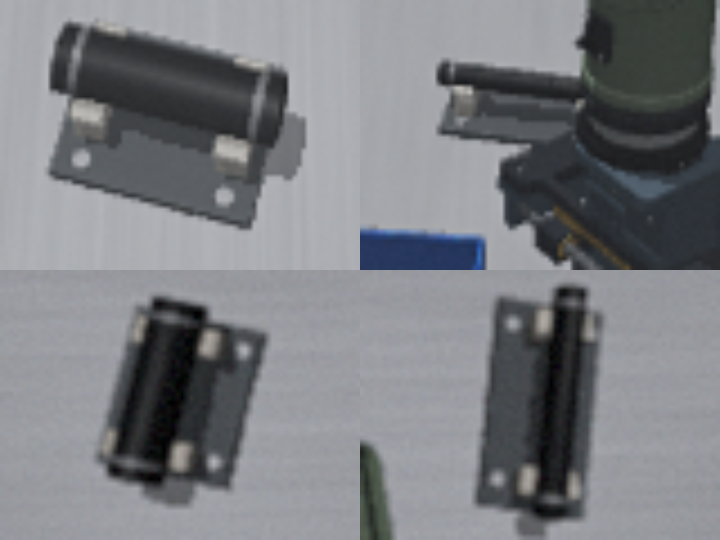

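Request:
servo_tool(
  delta_pos=[
    [0,0,0.001],
    [0,0,0.001],
    [0,0,0.001],
    [0,0,0.001],
    [0,0,0.001],
    [0,0,0.001],
    [0,0,0.001],
    [0,0,0.001],
  ],
  turn=[
    [0,0,0],
    [0,0,0],
    [0,0,0],
    [0,0,0],
    [0,0,0],
    [0,0,0],
    [0,0,0],
    [0,0,0],
  ],
  grip=0.1,
  grip_force=25,
)

```text
time: 19.7
eef_pos: [445.9, -123.2, 25.3]
orientation: [0.948, 0.32, 0.0, 0.0]
ft_force: [-0.3, 0.6, 3.4]
gripper_width: 21.5
finger_force: 25.0
```

Request:
servo_tool(
  delta_pos=[
    [0,0,-0.01],
    [0,0,-0.03],
    [0,0,-0.055],
    [0,0,-0.08],
    [0.003,0.003,-0.094],
    [0.013,0.011,-0.098],
    [0.03,0.024,-0.098],
    [0.048,0.038,-0.098],
    [0.066,0.052,-0.098],
    [0.084,0.066,-0.098],
    [0.102,0.08,-0.098],
    [0.117,0.092,-0.098],
    [0.126,0.1,-0.098],
    [0.1291,0.1026,-0.098],
    [0.1291,0.1026,-0.098],
    [0.1291,0.1026,-0.098],
    [0.1291,0.1026,-0.098],
  ],
  turn=[
    [0,0,0],
    [0,0,0],
    [0,0,0],
    [0,0,0],
    [0,0,-0.03],
    [0,0,-0.1],
    [0,0,-0.2],
    [0,0,-0.3],
    [0,0,-0.4],
    [0,0,-0.5],
    [0,0,-0.6],
    [0,0,-0.7],
    [0,0,-0.8],
    [0,0,-0.859],
    [0,0,-0.859],
    [0,0,-0.859],
    [0,0,-0.859],
  ],
)

```text
time: 21.4
eef_pos: [610.1, -126.5, 123.2]
orientation: [0.729, 0.685, -0.0, -0.0]
ft_force: [-0.7, -0.9, -0.0]
gripper_width: 21.7
finger_force: 25.0
```

```bash
python3 go.py 610.8 -126.5 30 1.51;  python3 - <<'E'
from workcell import vision
import cv2,numpy as np
s=vision.camera("side")[:,:,::-1];t=vision.camera("top")[:,:,::-1]
f=lambda i,x,y:cv2.resize(i[y:y+110,x:x+110],None,fx=3.6,fy=3.6)
cv2.imwrite("pics/p4.png",np.hstack([f(s,235,110),f(t,320,120)]))
E
```

```text
t 21.4 pos [ 610.1 -126.5  123.2] phi 1.5089 tilt [-0.0005  0.    ] w 21.7 F [-0.7 -0.9 -0. ] fin 25.0 q [-0.22  0.48  1.61 -0.    1.05 -0.16]
[0.     0.0008 0.0932] [-0.0005  0.     -0.0011]
```

View pics/p4.png

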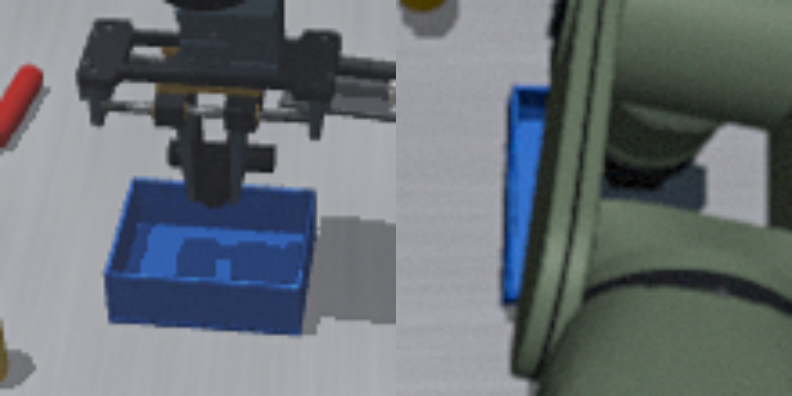

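Request:
servo_tool(
  delta_pos=[
    [0,0,0.01],
    [0,0,0.03],
    [0,0,0.055],
    [0,0,0.075],
    [0,0,0.087],
    [0,0,0.091],
    [0,0,0.093],
    [0,0,0.0935],
    [0,0,0.0935],
  ],
  turn=[
    [0,0,0],
    [0,0,0],
    [0,0,0],
    [0,0,0],
    [0,0,0],
    [0,0,0],
    [0,0,0],
    [0,0,0],
    [0,0,0],
  ],
)

```text
time: 22.4
eef_pos: [611.2, -126.7, 30.5]
orientation: [0.728, 0.685, 0.0, 0.001]
ft_force: [-0.6, -0.0, -0.6]
gripper_width: 21.4
finger_force: 25.0
```

Request:
servo_tool(
  delta_pos=[
    [0,0,0.0005],
    [0,0,0.0005],
  ],
  turn=[
    [0,0,0],
    [0,0,0],
  ],
)

```text
time: 22.6
eef_pos: [610.9, -126.6, 29.7]
orientation: [0.728, 0.685, 0.0, 0.0]
ft_force: [-0.6, -0.6, -0.4]
gripper_width: 21.5
finger_force: 25.0
```

Request:
servo_tool(
  delta_pos=[
    [0,0,0.0005],
    [0,0,0.0008],
    [0,0,0.0008],
  ],
  turn=[
    [0,0,0],
    [0,0,0],
    [0,0,0],
  ],
)

```text
time: 22.9
eef_pos: [610.9, -126.6, 29.4]
orientation: [0.728, 0.685, 0.0, 0.0]
ft_force: [-1.3, 0.2, 6.1]
gripper_width: 21.7
finger_force: 25.0
```

Request:
servo_tool(
  delta_pos=[
    [0,0,0],
    [0,0,0],
    [0,0,0],
    [0,0,0],
    [0,0,0],
  ],
  turn=[
    [0,0,0],
    [0,0,0],
    [0,0,0],
    [0,0,0],
    [0,0,0],
  ],
  grip=0.45,
)

```text
time: 23.4
eef_pos: [610.6, -126.6, 28.2]
orientation: [0.728, 0.685, -0.0, -0.0]
ft_force: [-0.1, -0.2, -0.2]
gripper_width: 41.0
finger_force: 0.0
```

Request:
servo_tool(
  delta_pos=[
    [0,0,-0.01],
    [0,0,-0.035],
    [0,0,-0.065],
    [0,0,-0.09],
    [0,0,-0.1],
    [0,0,-0.1],
  ],
  turn=[
    [0,0,0],
    [0,0,0],
    [0,0,0],
    [0,0,0],
    [0,0,0],
    [0,0,0],
  ],
)

```text
time: 24.0
eef_pos: [611.6, -126.7, 130.2]
orientation: [0.728, 0.685, 0.001, 0.002]
ft_force: [0.8, -0.5, -0.4]
gripper_width: 41.4
finger_force: 0.0
```

Request:
servo_tool(
  delta_pos=[
    [0.006,-0.005,0],
    [0.02,-0.016,0],
    [0.042,-0.034,0],
    [0.068,-0.055,0],
    [0.094,-0.076,0],
    [0.12,-0.097,0],
    [0.146,-0.118,0.005],
    [0.172,-0.138,0.01],
    [0.198,-0.159,0.017],
    [0.222,-0.178,0.024],
    [0.24,-0.193,0.028],
    [0.25,-0.201,0.028],
    [0.2517,-0.2025,0.028],
    [0.2517,-0.2025,0.028],
    [0.2517,-0.2025,0.035],
    [0.2517,-0.2025,0.055],
    [0.2517,-0.2025,0.075],
    [0.2517,-0.2025,0.09],
    [0.2517,-0.2025,0.1],
    [0.2517,-0.2025,0.102],
  ],
  turn=[
    [0,0,0.04],
    [0,0,0.1],
    [0,0,0.2],
    [0,0,0.32],
    [0,0,0.44],
    [0,0,0.56],
    [0,0,0.68],
    [0,0,0.8],
    [0,0,0.92],
    [0,0,1.04],
    [0,0,1.15],
    [0,0,1.22],
    [0,0,1.24],
    [0,0,1.24],
    [0,0,1.24],
    [0,0,1.24],
    [0,0,1.24],
    [0,0,1.24],
    [0,0,1.24],
    [0,0,1.24],
  ],
  grip=0.75,
)

```text
time: 26.0
eef_pos: [423.4, 136.3, 25.1]
orientation: [0.991, 0.134, -0.001, 0.0]
ft_force: [0.0, -0.1, 0.4]
gripper_width: 68.6
finger_force: 0.0
```

Request:
servo_tool(
  delta_pos=[
    [0,0,0.001],
    [0,0,0.001],
    [0,0,0.001],
  ],
  turn=[
    [0,0,0],
    [0,0,0],
    [0,0,0],
  ],
)

```text
time: 26.3
eef_pos: [424.4, 137.1, 25.9]
orientation: [0.991, 0.135, 0.001, -0.0]
ft_force: [0.0, 0.4, 0.1]
gripper_width: 68.6
finger_force: 0.0
```

```bash
python3 go.py 424 137.1 25 .27;  python3 - <<'E'
from workcell import vision
import cv2,numpy as np
s=vision.camera("side")[:,:,::-1];t=vision.camera("top")[:,:,::-1]
f=lambda i,x,y:cv2.resize(i[y:y+110,x:x+110],None,fx=3.6,fy=3.6)
cv2.imwrite("pics/p5.png",np.hstack([f(s,235,130),f(s,310,200)]))
E
```

```text
t 26.3 pos [424.4 137.1  25.9] phi 0.2699 tilt [0.0014 0.0003] w 68.6 F [0.  0.4 0.1] fin 0.0 q [ 0.29  0.38  2.13 -0.    0.63  1.59]
[-0.0004 -0.0001  0.0009] [ 0.0001 -0.0014 -0.0001]
```

View pics/p5.png

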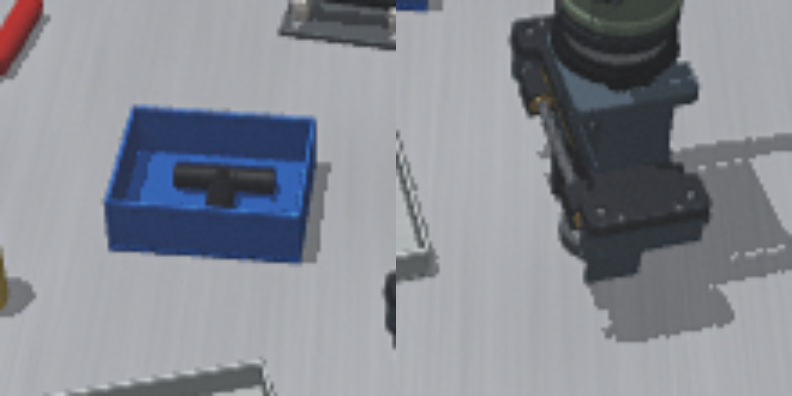

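Request:
servo_tool(
  delta_pos=[
    [0,0,0.0005],
    [0,0,0.0005],
    [0,0,0.0005],
    [0,0,0.0005],
    [0,0,0.0005],
    [0,0,0.0005],
    [0,0,0.0005],
  ],
  turn=[
    [0,0,0],
    [0,0,0],
    [0,0,0],
    [0,0,0],
    [0,0,0],
    [0,0,0],
    [0,0,0],
  ],
  grip=0.35,
  grip_force=30,
)

```text
time: 27.1
eef_pos: [423.9, 137.1, 24.9]
orientation: [0.991, 0.134, 0.0, 0.0]
ft_force: [-0.7, 0.3, 2.1]
gripper_width: 42.7
finger_force: 30.0
```

Request:
servo_tool(
  delta_pos=[
    [0,0,-0.01],
    [0,0,-0.03],
    [0,0,-0.055],
    [0.004,0.001,-0.075],
    [0.015,0.004,-0.08],
    [0.035,0.009,-0.08],
    [0.06,0.015,-0.08],
    [0.085,0.022,-0.08],
    [0.11,0.028,-0.08],
    [0.135,0.034,-0.08],
    [0.16,0.041,-0.08],
    [0.185,0.047,-0.08],
    [0.207,0.053,-0.08],
    [0.222,0.0565,-0.08],
    [0.2294,0.0584,-0.08],
    [0.2294,0.0584,-0.08],
    [0.2294,0.0584,-0.08],
  ],
  turn=[
    [0,0,0],
    [0,0,0],
    [0,0,0],
    [0,0,0],
    [0,0,0],
    [0,0,0],
    [0,0,0],
    [0,0,0],
    [0,0,0],
    [0,0,0],
    [0,0,0],
    [0,0,0],
    [0,0,0],
    [0,0,0],
    [0,0,0],
    [0,0,0],
    [0,0,0],
  ],
)

```text
time: 28.8
eef_pos: [659.8, 141.7, 104.2]
orientation: [0.991, 0.134, -0.001, 0.0]
ft_force: [-1.4, -0.1, -0.9]
gripper_width: 43.0
finger_force: 30.0
```

```bash
python3 go.py 660.6 142.1 28 .27;  python3 - <<'E'
from workcell import vision
import cv2,numpy as np
s=vision.camera("side")[:,:,::-1];t=vision.camera("top")[:,:,::-1]
f=lambda i,x,y:cv2.resize(i[y:y+110,x:x+110],None,fx=3.6,fy=3.6)
cv2.imwrite("pics/p6.png",np.hstack([f(s,225,190),f(t,210,110)]))
E
```

```text
t 28.8 pos [659.8 141.7 104.2] phi 0.2698 tilt [-0.0018 -0.0004] w 43.0 F [-1.4 -0.1 -0.9] fin 30.0 q [ 0.19  0.57  1.49 -0.    1.08  1.5 ]
[ 0.0011 -0.0001  0.0762] [-0.0001  0.0019 -0.0002]
```

View pics/p6.png

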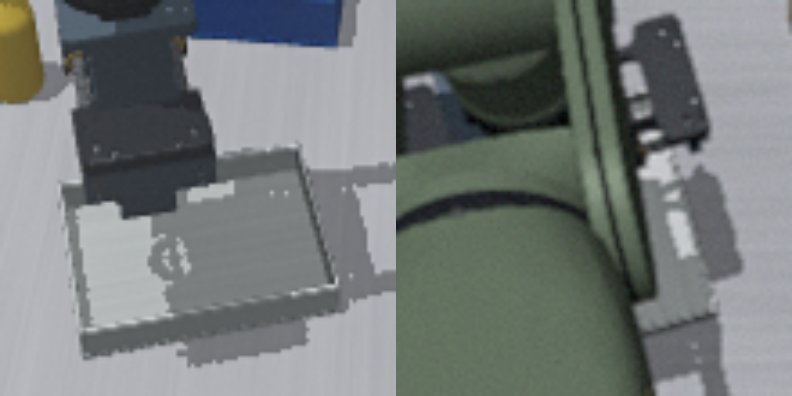

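Request:
servo_tool(
  delta_pos=[
    [0,0,0.01],
    [0,0,0.03],
    [0,0,0.05],
    [0,0,0.065],
    [0,0,0.073],
    [0,0,0.0755],
    [0,0,0.0762],
    [0,0,0.0767],
    [0,0,0.0767],
  ],
  turn=[
    [0,0,0],
    [0,0,0],
    [0,0,0],
    [0,0,0],
    [0,0,0],
    [0,0,0],
    [0,0,0],
    [0,0,0],
    [0,0,0],
  ],
)

```text
time: 29.8
eef_pos: [661.1, 142.0, 28.9]
orientation: [0.991, 0.134, 0.001, 0.0]
ft_force: [-0.3, 0.1, 0.1]
gripper_width: 43.0
finger_force: 30.0
```

Request:
servo_tool(
  delta_pos=[
    [0,0,0.0004],
    [0,0,0.0007],
    [0,0,0.0007],
  ],
  turn=[
    [0,0,0],
    [0,0,0],
    [0,0,0],
  ],
)

```text
time: 30.1
eef_pos: [660.8, 141.9, 27.9]
orientation: [0.991, 0.134, 0.0, 0.0]
ft_force: [0.5, 0.7, 0.4]
gripper_width: 42.7
finger_force: 30.0
```

Request:
servo_tool(
  delta_pos=[
    [0,0,0.0004],
    [0,0,0.0006],
    [0,0,0.0006],
  ],
  turn=[
    [0,0,0],
    [0,0,0],
    [0,0,0],
  ],
)

```text
time: 30.4
eef_pos: [660.8, 141.9, 27.9]
orientation: [0.991, 0.134, 0.0, 0.0]
ft_force: [-1.4, -0.7, 5.7]
gripper_width: 43.1
finger_force: 30.0
```

Request:
servo_tool(
  delta_pos=[
    [0,0,0],
    [0,0,0],
    [0,0,0],
    [0,0,0],
    [0,0,0],
  ],
  turn=[
    [0,0,0],
    [0,0,0],
    [0,0,0],
    [0,0,0],
    [0,0,0],
  ],
  grip=0.68,
)

```text
time: 30.9
eef_pos: [660.5, 141.9, 26.6]
orientation: [0.991, 0.134, -0.0, 0.0]
ft_force: [-0.3, 0.8, -0.3]
gripper_width: 62.0
finger_force: 0.0
```

Request:
servo_tool(
  delta_pos=[
    [0,0,-0.01],
    [0,0,-0.035],
    [0,0,-0.06],
    [0,0,-0.08],
    [0,0,-0.09],
    [0,0,-0.09],
  ],
  turn=[
    [0,0,0],
    [0,0,0],
    [0,0,0],
    [0,0,0],
    [0,0,0],
    [0,0,0],
  ],
)

```text
time: 31.5
eef_pos: [661.5, 142.1, 118.9]
orientation: [0.991, 0.134, 0.002, -0.0]
ft_force: [-0.3, 0.0, -0.6]
gripper_width: 62.1
finger_force: 0.0
```

Request:
servo_tool(
  delta_pos=[
    [-0.007,-0.007,0],
    [-0.024,-0.022,0],
    [-0.048,-0.045,0],
    [-0.076,-0.071,0],
    [-0.104,-0.097,0],
    [-0.132,-0.123,0],
    [-0.16,-0.149,0],
    [-0.188,-0.175,0.005],
    [-0.214,-0.199,0.01],
    [-0.236,-0.22,0.015],
    [-0.251,-0.234,0.018],
    [-0.2598,-0.2417,0.02],
    [-0.2598,-0.2417,0.02],
    [-0.2598,-0.2417,0.025],
    [-0.2598,-0.2417,0.04],
    [-0.2598,-0.2417,0.06],
    [-0.2598,-0.2417,0.078],
    [-0.2598,-0.2417,0.089],
    [-0.2598,-0.2417,0.092],
    [-0.2598,-0.2417,0.092],
  ],
  turn=[
    [0,0,0],
    [0,0,0],
    [0,0,0],
    [0,0,0],
    [0,0,0],
    [0,0,0],
    [0,0,0],
    [0,0,0],
    [0,0,0],
    [0,0,0],
    [0,0,0],
    [0,0,0],
    [0,0,0],
    [0,0,0],
    [0,0,0],
    [0,0,0],
    [0,0,0],
    [0,0,0],
    [0,0,0],
    [0,0,0],
  ],
  grip=0.75,
)

```text
time: 33.5
eef_pos: [346.1, 305.4, 24.5]
orientation: [0.991, 0.134, -0.0, 0.0]
ft_force: [-0.2, 0.2, -0.0]
gripper_width: 68.4
finger_force: 0.0
```

```bash
python3 go.py 345.9 305.6 25 .27;  python3 - <<'E'
from workcell import vision
import cv2,numpy as np
s=vision.camera("side")[:,:,::-1];t=vision.camera("top")[:,:,::-1]
f=lambda i,x,y:cv2.resize(i[y:y+110,x:x+110],None,fx=3.6,fy=3.6)
cv2.imwrite("pics/p7.png",np.hstack([f(s,225,190),f(s,350,270)]))
E
```

```text
t 33.5 pos [346.1 305.4  24.5] phi 0.2692 tilt [-0.0003 -0.0004] w 68.4 F [-0.2  0.2 -0. ] fin 0.0 q [ 0.7   0.4   2.09 -0.    0.65  2.  ]
[-0.0002 -0.0002 -0.0005] [ 0.0003  0.0004 -0.0008]
```

View pics/p7.png

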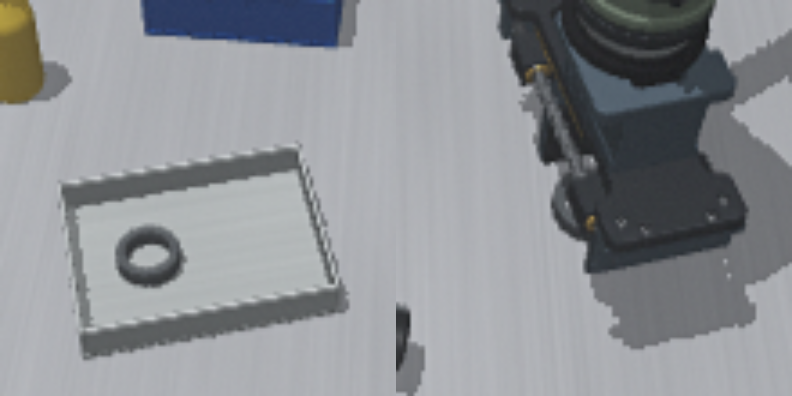

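Request:
servo_tool(
  delta_pos=[
    [0,0,0],
    [0,0,0],
    [0,0,0],
    [0,0,0],
    [0,0,0],
    [0,0,0],
    [0,0,0],
  ],
  turn=[
    [0,0,0],
    [0,0,0],
    [0,0,0],
    [0,0,0],
    [0,0,0],
    [0,0,0],
    [0,0,0],
  ],
  grip=0.35,
  grip_force=30,
)

```text
time: 34.3
eef_pos: [345.8, 305.7, 25.1]
orientation: [0.991, 0.134, 0.0, -0.0]
ft_force: [-0.7, -0.1, 5.2]
gripper_width: 42.9
finger_force: 30.0
```

Request:
servo_tool(
  delta_pos=[
    [0,0,-0.01],
    [0,0,-0.03],
    [0,0,-0.055],
    [0.003,0.004,-0.075],
    [0.012,0.016,-0.08],
    [0.028,0.037,-0.08],
    [0.046,0.06,-0.08],
    [0.064,0.084,-0.08],
    [0.082,0.108,-0.08],
    [0.1,0.131,-0.08],
    [0.118,0.155,-0.08],
    [0.136,0.179,-0.08],
    [0.154,0.202,-0.08],
    [0.169,0.222,-0.08],
    [0.179,0.235,-0.08],
    [0.1839,0.2416,-0.08],
    [0.1839,0.2416,-0.08],
    [0.1839,0.2416,-0.08],
  ],
  turn=[
    [0,0,0],
    [0,0,0],
    [0,0,0],
    [0,0,0],
    [0,0,0],
    [0,0,0],
    [0,0,0],
    [0,0,0],
    [0,0,0],
    [0,0,0],
    [0,0,0],
    [0,0,0],
    [0,0,0],
    [0,0,0],
    [0,0,0],
    [0,0,0],
    [0,0,0],
    [0,0,0],
  ],
)

```text
time: 36.1
eef_pos: [586.4, 122.2, 104.7]
orientation: [0.991, 0.135, -0.001, -0.0]
ft_force: [-1.1, 0.5, -0.8]
gripper_width: 43.4
finger_force: 30.0
```

```bash
python3 go.py 587.4 121.9 28 .27
```

```text
t 36.1 pos [586.4 122.2 104.7] phi 0.2701 tilt [-0.0014  0.    ] w 43.4 F [-1.1  0.5 -0.8] fin 30.0 q [0.19 0.46 1.69 0.   0.99 1.49]
[0.001  0.0006 0.0767] [-0.0004  0.0013  0.0001]
```

Request:
servo_tool(
  delta_pos=[
    [0,0,0.01],
    [0,0,0.03],
    [0,0,0.05],
    [0,0,0.065],
    [0,0,0.073],
    [0,0,0.0755],
    [0,0,0.0765],
    [0,0,0.077],
    [0,0,0.077],
  ],
  turn=[
    [0,0,0],
    [0,0,0],
    [0,0,0],
    [0,0,0],
    [0,0,0],
    [0,0,0],
    [0,0,0],
    [0,0,0],
    [0,0,0],
  ],
)

```text
time: 37.0
eef_pos: [587.8, 121.9, 28.5]
orientation: [0.991, 0.135, 0.001, 0.0]
ft_force: [0.6, -0.7, -0.9]
gripper_width: 43.0
finger_force: 30.0
```

Request:
servo_tool(
  delta_pos=[
    [0,0,0.0004],
    [0,0,0.0006],
    [0,0,0.0006],
  ],
  turn=[
    [0,0,0],
    [0,0,0],
    [0,0,0],
  ],
)

```text
time: 37.3
eef_pos: [587.8, 121.8, 28.1]
orientation: [0.991, 0.134, 0.001, 0.0]
ft_force: [-1.5, 0.1, 5.2]
gripper_width: 42.9
finger_force: 30.0
```

Contact; release, rise, and clear off toward x≈400.

Request:
servo_tool(
  delta_pos=[
    [0,0,0],
    [0,0,0],
    [0,0,0],
    [0,0,0],
    [0,0,0],
  ],
  turn=[
    [0,0,0],
    [0,0,0],
    [0,0,0],
    [0,0,0],
    [0,0,0],
  ],
  grip=0.68,
)

```text
time: 37.8
eef_pos: [587.3, 121.7, 27.0]
orientation: [0.991, 0.134, -0.0, 0.0]
ft_force: [0.0, -0.1, -0.5]
gripper_width: 61.9
finger_force: 0.0
```

Request:
servo_tool(
  delta_pos=[
    [0,0,-0.01],
    [0,0,-0.035],
    [0,0,-0.065],
    [0,0,-0.095],
    [-0.015,0,-0.12],
    [-0.04,0,-0.14],
    [-0.07,0,-0.16],
    [-0.1,0,-0.175],
    [-0.13,0,-0.185],
    [-0.16,0,-0.19],
    [-0.18,0,-0.19],
    [-0.19,0,-0.19],
    [-0.19,0,-0.19],
    [-0.19,0,-0.19],
  ],
  turn=[
    [0,0,0],
    [0,0,0],
    [0,0,0],
    [0,0,0],
    [0,0,0],
    [0,0,0],
    [0,0,0],
    [0,0,0],
    [0,0,0],
    [0,0,0],
    [0,0,0],
    [0,0,0],
    [0,0,0],
    [0,0,0],
  ],
)

```text
time: 39.2
eef_pos: [405.2, 71.3, 217.6]
orientation: [0.991, 0.134, 0.001, -0.0]
ft_force: [0.6, -0.2, -0.7]
gripper_width: 62.3
finger_force: 0.0
```

```bash
python3 go.py
cat > chk.py <<'E'
from h import *
np.set_printoptions(suppress=True,precision=2)
I={}
for n in P:
    i=vision.camera(n)[:,:,::-1];cv2.imwrite(f"pics/{n}2.png",i);I[n]=cv2.cvtColor(i,6).astype(np.float32)
# seated tubes: fit at seated height over the cradle's dark/light background: darkest pixels only
D={n:np.where(I[n]<45,30,148).astype(np.float32) for n in I}
c=dict(b=148,d=30,l=0)
for m,p,z in(("thick",(506.2,401.1,-.21),22),("thin",(512.3,-392.7,-.17),24)):
    for s in(D,{"top":D["top"]},{"side":D["side"]}): print(m,*fit(m,p,s,c,z0=z))
s,t=(cv2.imread(f"pics/{n}2.png") for n in("side","top"))
f=lambda i,x,y:cv2.resize(i[y:y+75,x:x+100],None,fx=4,fy=4)
cv2.imwrite("pics/p8.png",np.vstack([np.hstack([f(s,280,325),f(s,280,100)]),np.hstack([f(s,230,220),f(s,225,145)])]))
E
python3 chk.py
```

```text
t 39.2 pos [405.2  71.3 217.6] phi 0.2697 tilt [0.0017 0.0002] w 62.3 F [ 0.6 -0.2 -0.7] fin 0.0 q [ 0.15  0.07  1.93 -0.    1.13  1.45]
thick [506.3  401.22  -0.22] 31.136802794783698
thick [507.81 400.4   -0.23] 16.715816404423872
thick [506.2  401.71  -0.22] 26.11104404449868
thin [ 511.55 -391.23   -0.17] 23.224110617305538
thin [ 514.07 -391.43   -0.17] 13.65257510533584
thin [ 510.89 -386.18   -0.31] 18.69510192369916
```

View pics/p8.png

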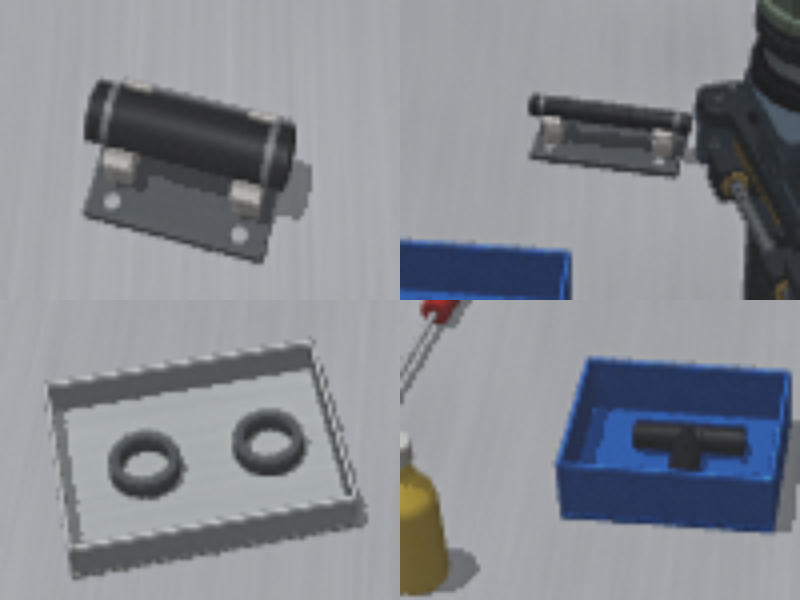

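```bash
python3 -c "
from workcell import env
print(env.job_done())"
```

```text
the job is handed in; nothing more can be done
None
```

I handed the job in at about 39 s; the last pictures show both tubes seated in their cradles and centred within about 2 mm, the tee flat in the bin, both collars flat in the tray, the bottle untouched and the gripper holding nothing, but no verdict came back.

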